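Inspect a printed cap with the loupe

ROBOT

A 6-joint arm with a two-finger parallel gripper is mounted at the origin on a cart in front of the work surface, level with it; the furniture and walls round the work are solid. World frame = base frame: x ahead of the robot, y to its left, z up, the work surface at z = 0. Lengths are in m, angles in rad, forces in N, time in s.
With the tool pointing down it reaches from about 0.275 to 0.725 m from the base axis. Payload 5.6 kg.
Tool frame: the origin (TCP) lies at the very end of the fingers, on their centre line; the grasp point (between the pads) lies 19 mm behind it (grip_point_offset is the distance from the TCP to the grasp point, in m); z points along the fingers, y is the line along which they close (so a half turn about z gives the same grasp; the last joint's range is limited). The gripper opens to 85 mm and grips with 20 to 120 N. Pads are 22 mm wide; open, the fingers measure 114 mm over their backs; the gripper's body (76 mm by 85 mm) begins 54 mm behind the grasp point. The pads swing forward as they close: fully open they stand 13 mm farther back than shut.
Start: joints at [-1.013, 0.255, 0.108, 0, -1.424, -0.285], TCP at [0.148, -0.53, 0.231] pointing down, gripper open.
Joint ranges: [-2.95, 2.95], [-1.21, 1.97], [-1.09, 1.5], [-2.87, 1.71], [-2.94, -0.07], [-3.05, 3.05]. Speed limits (rad/s): [2.57, 2.57, 3.14, 3.14, 3.14, 3.14].

INTERFACE

Orientations are given as a unit quaternion [w, x, y, z].
In Python, from rig import sense, get_image, job_done, find_in, outline_of, tip_of, grip_point_offset gives the robot as it stands.
- The arm moves only by the tool drive_tool, never from a script. Its argument "targets" is a list of rows, each a list of 3 entries, a list of its own where there are three numbers: the opening, from -1 (shut) to 1 (fully open), then the shift along the tool's x, y, z in mm, then the turn, a rotation vector about the tool's x, y, z in rad. A call has 1 to 12 rows; each row shifts and turns the commanded pose from where the row before left it, along the tool's axes as they then stand; what a row does not reach is not made up. A row lasts 1/8 s, in which the tool goes at most 62.5 mm and 10.7 degrees, less where a joint would pass 70% of its speed; a pose out of reach is approached as far as the arm can. A call is refused whole if a number of a shift passes 62.5 or a number of a turn 0.188, either way. A call with a gripper value outside its range is refused whole. The fingers move at their own pace and stop on an object; "grip_force" is the grip in N (left out, the last holds). Time passes only in rows, so rows that do not move let the fingers close. It gives the time, the measured TCP pose, the force, the opening and the grip force at its end, in the units of the state.
- sense(): the state, without advancing time (a new reading comes with each control period).
- get_image(name): name is "scene" or "top" or "wrist"; returns a dict with "pixels" (400x640x3 uint8, red, green, blue), "mtx" (3x3 intrinsics, pixels), "R" (3x3) and "t" (3): a world point X has camera coordinates R X + t. Camera axes: x right, y down, z forward; pixel columns grow to the right and rows downward; lengths in m; the calibration is good to about 2 mm. The wrist camera is an equidistant fisheye: a pixel r from the principal point sees the ray r / f radians off the axis. A picture is of the moment at which its call begins. There is no depth.
- job_done(): hands the job in; it is judged then, once.
Trained networks look in a picture, given as the dict that the camera call returned (one of the last four; its "shot" number tells which), for a name from the list of things; names that differ only in an ending like _2 or _b are one class to them, and where a whole thing is asked for, a point or a joint stands for the part that bears it (a point fixed in the world has none). Each returns a list of dicts, best first, with "p" (0 to 1); they miss things now and then, are a little off and sometimes report something else, mostly with a low value. They report only what shows in the picture. A call takes as long as a camera call.
- find_in(picture, query): "rect" ([left, top, width, height] in pixels, round what is visible of it).
- outline_of(picture, query): "pixels" (400x640 bool, what is visible of it) and "rect" ([left, top, width, height] in pixels, round what is visible of it).
- tip_of(picture, query): "point" ([column, row] in pixels: a listed point, or the origin of a listed thing).
The state is a dict: "clock": time; "joints": joint angles; "qd": joint speeds; "joint_efforts": joint torques, N m; "ee_pos": TCP position; "orientation": TCP orientation; "ft_force": force on the tool from outside, world axes, zero at the start; "torque": the same for the moment, N m; "width": finger opening in m; "grasp_force": force on a finger pad.
Only numpy, scipy, OpenCV 4.12 (cv2) and the standard library are available. Lean on these libraries where they do the work, as an engineer would, in place of code of your own. Each camera call takes 0.05 s, during which the arm holds its last target. There are 200 camera calls.

TASK

Lift the loose knobbed lid off the little sample pot on the inspection stand and set it down knob up on the bare bench top, clear of the stand. Then fetch the loupe from the side table and hold it level over the open pot, the lens centred above the cap inside and the lens frame at the same height as the tip of the stand's gauge pointer. Finish while still holding it there, still and touching nothing; do not drop the lid or the loupe, and leave the pointer and everything else where they are.

Things in the scene. Friction and masses are not known exactly. Their poses are not given: they have to be found in the camera images.
- stand: inspection stand, fixed to the bench: a grey foot plate 150 x 96 mm, 8 mm thick, carrying a round aluminium sample pot (outer diameter 72 mm, inner 62 mm, rim 34 mm above the bench) and an upright steel gauge post (10 mm thick, top 132 mm above the bench). Origin: on the bench top under the pot's axis, z up. Its +x axis points from the pot to the gauge post, which stands 80 mm away; the foot reaches from -50 to +100 mm along x and 48 mm either way along y
- cap_top (a point): centre of the top of the black plastic cap (24 mm across) that is fixed in the middle of the sample pot, 22 mm above the bench; under the lid at first. The lens must be above this point
- pointer_tip (a point): tip of the thin horizontal steel pointer on the gauge post, which points from the post towards the pot's axis and ends 49 mm from it. Its height, 75 to 115 mm above the bench, marks the height for the middle of the lens frame. It sits on a collar (20 mm across) that grips the post by friction and can be shifted by a push; it must not be shifted
- lid: loose aluminium lid on the pot: disc 76 mm across and 5 mm thick with a plug 4 mm deep (57 mm across, 5 mm play in the pot) below and a black knob above; about 0.1 kg. Origin: centre of the plug's underside, z up; 30 mm above the bench on the pot, 0 when on the bench. The bench on the robot's side of the stand (x 0.42 to 0.50, y -0.10 to -0.28) is bare
- lid_knob (a point): middle of the lid's round knob, on its axis 23 mm above the lid's origin; the knob is 20 mm across and 16 mm high (from 15 to 31 mm above the lid's origin), on a stem 12 mm across
- loupe: loupe lying flat on the side table (its top is 0.5 mm below the bench top), to the robot's left beyond the heap of caps, which is up to 83 mm high: a round steel frame 62 mm across and 14 mm thick with a glass lens and a straight black handle; about 0.08 kg. Origin: under the lens centre at the underside of the frame; z is the lens axis, up; the handle runs along -x from 41 to 117 mm from the origin, 14 mm wide and 14 mm thick, flush with the frame above and below
- loupe_lens (a point): centre of the loupe's lens, at mid thickness of the frame, 7 mm above the underside
- loupe_grip (a point): good place to grip the loupe's handle, on its centre line at mid thickness, 70 mm from the lens centre
- ink_pot: bystander: ink pot with light lid, 54 mm across, 55 mm high, on the side table; origin under its centre
- masking_tape: bystander: roll of masking tape, 70 mm across, 25 mm high, on the bench; origin under its centre
- small_pot: bystander: slim pot 38 mm across, 66 mm high, on the bench; origin under its centre
- marker: bystander: black marker 128 mm long, 15 mm high, lying on the bench along its y axis; origin under its centre
- counter: bystander: hand tally counter 54 x 51 mm, 27 mm high, on the bench near a screen-printing jig; origin under its centre. The jig stands to the robot's right and is up to about 0.2 m high

How it is judged:
On the way, in this order (a step that is already met when the one before it is completed fails the run):
1. the lid is lifted clear of the pot in the gripper (z of lid in the frame of stand above 0.04 m and contact force between lid and the fingers above 0.3 N and contact force between lid and stand below 0.1 N), for 0.1 s.
2. the lid stands on the bench top, knob up, clear of the stand, let go and at rest (height (world z) of lid between -0.005 and 0.005 m and angle between lid's own z axis and vertical below 0.1 rad and horizontal distance between lid and stand above 0.085 m and contact force between lid and stand below 0.1 N and contact force between lid and the fingers below 0.05 N and linear speed of lid below 0.02 m/s), for 0.2 s.
3. the loupe is lifted in the gripper (height (world z) of loupe_lens above 0.035 m and contact force between loupe and the fingers above 0.5 N), for 0.2 s.
At the end, for the whole second after the job is handed in: Gripper holds the loupe still: lens centre within 10 mm of above the cap centre, frame middle within 6 mm of the pointer height, level within 0.12 rad, loupe and gripper clear of stand and lid. Lid knob up at rest on the bench, centre over 85 mm from the pot axis, clear of the stand (all of step 2 and horizontal distance between loupe_lens and cap_top below 0.01 m and z of loupe_lens in the frame of pointer_tip between -0.006 and 0.006 m and angle between loupe's own z axis and vertical below 0.12 rad and linear speed of loupe below 0.02 m/s and angular speed of loupe below 0.15 rad/s and contact force between loupe and the fingers above 0.5 N and contact force between each of loupe, the arm, the fingers and stand below 0.1 N and contact force between loupe and lid below 0.1 N); the arm keeps its last pose, push and grip.
It fails at once if the gauge pointer was shifted by more than 3 mm (distance of pointer_tip from where it was at the start of the episode above 0.003 m).
It fails at once if the lid was dropped (linear speed of lid above 0.6 m/s and contact force between lid and the fingers below 0.05 N).
It fails at once if the loupe was dropped (linear speed of loupe above 0.6 m/s and contact force between loupe and the fingers below 0.05 N).
It fails at once if a bystander was moved by more than 20 mm (distance of any of ink_pot, masking_tape, small_pot, marker, counter from where it was at the start of the episode above 0.02 m).
It also fails if it takes over 64 s, if anything falls off the work surface, if the arm or the gripper's body presses on something with over 40 N, if the wrist force passes 120 N, or if a joint passes its speed limit or range.

## Working session

There is one attempt and no reset: what is moved stays moved. The work goes in short steps, Python scripts to look and compute and a tool call to move; the robot and the scene stay as the last step left them, time stands still between calls to the robot, and variables do not carry over. Pictures are saved under pics/ and viewed, at most 13 in all, crops included, and the job is handed in when it is done.

Besides the shell and the picture viewer there is one more tool, called after "Request:" as a command line: name --argument value ..., lists and objects as JSON in quotes. drive_tool: Moves the arm, as the interface text tells. Its arguments: {"type":"object","properties":{"targets":{"type":"array","items":{"type":"array"}},"grip_force":{"type":"number"}},"required":["targets"]}

```bash
mkdir -p pics; cat > h.py <<'E'
import numpy as np, cv2
from rig import *
from scipy.spatial.transform import Rotation as Rn
def ray(P,px):
    K=np.array(P["mtx"]);R=np.array(P["R"]);t=np.array(P["t"])
    d=np.array([(px[0]-K[0,2])/K[0,0],(px[1]-K[1,2])/K[1,1]])
    if P.get("fish"):
        r=np.linalg.norm(d); d=np.r_[d/max(r,1e-9)*np.sin(r),np.cos(r)]
    else: d=np.r_[d,1]
    d=R.T@d; return -R.T@t,d/np.linalg.norm(d)
def plane(P,px,z):
    o,d=ray(P,px); return o+d*(z-o[2])/d[2]
def tri(rs):
    A=sum(np.eye(3)-np.outer(d,d) for o,d in rs); b=sum((np.eye(3)-np.outer(d,d))@o for o,d in rs)
    x=np.linalg.solve(A,b); return x,[np.linalg.norm((np.eye(3)-np.outer(d,d))@(x-o)) for o,d in rs]
def shot(n,save=None):
    P=get_image(n); P["fish"]=n=="wrist"
    if save: cv2.imwrite(f"pics/{save}.png",P["pixels"][:,:,::-1])
    return P
def tip(P,q):
    r=tip_of(P,q); return (r[0]["point"],round(r[0]["p"],2)) if r else None
E
python3 - <<'E'
from h import *
np.set_printoptions(precision=4,suppress=True)
print(grip_point_offset, sense())
S=shot("scene","s0");T=shot("top","t0")
im=np.vstack([S["pixels"],T["pixels"]])
cv2.imwrite("pics/both.png",cv2.resize(im,(480,600))[:,:,::-1])
for n,P in(("S",S),("T",T)): print(n,-P["R"].T@P["t"],P["R"][2])
zs=dict(stand=0,cap_top=.022,lid=.03,lid_knob=.053,loupe=0,loupe_lens=.0065,loupe_grip=.0065,ink_pot=0,masking_tape=0,small_pot=0,marker=0,counter=0,pointer_tip=.095)
for q,z in zs.items():
    a,b=tip(S,q),tip(T,q); print(q,a,b, "S",plane(S,a[0],z) if a else None,"T",plane(T,b[0],z) if b else None, "tri",tri([ray(S,a[0]),ray(T,b[0])]) if a and b else None)
E
```

```text
0.0187 {'clock': 0.0, 'joints': array([-1.0134,  0.2557,  0.107 , -0.0005, -1.4239, -0.2846]), 'qd': array([-0.0008,  0.0007, -0.0007, -0.0009, -0.0003, -0.001 ]), 'joint_efforts': array([  0.0001, -38.6635,  23.7937,   5.3648,  -0.006 ,  -0.    ]), 'ee_pos': array([ 0.1481, -0.5292,  0.2304]), 'orientation': array([-0.0002, -0.1359,  0.9907,  0.0009]), 'ft_force': array([-0.1743, -0.9319, -0.2122]), 'torque': array([-0.0377,  0.0078,  0.0539]), 'grasp_force': 0.0, 'width': 0.08522132703152024}
S [ 0.1373 -0.9763  0.8574] [ 0.344   0.7233 -0.5988]
T [ 0.3616 -0.0206  1.6216] [ 0.1512 -0.0133 -0.9884]
stand ([374.8, 252.0], 0.57) ([370.5, 197.1], 0.69) S [ 0.6455 -0.2227  0.    ] T [ 0.6337 -0.2079  0.    ] tri (array([ 0.643 , -0.2123, -0.0098]), [np.float64(0.008148845704328042), np.float64(0.008148845704328264)])
cap_top ([370.5, 242.2], 0.64) ([372.5, 192.0], 0.64) S [ 0.6418 -0.206   0.022 ] T [ 0.647  -0.2123  0.022 ] tri (array([ 0.643 , -0.2104,  0.0261]), [np.float64(0.0035220926792888002), np.float64(0.003522092679288616)])
lid None ([370.8, 194.5], 0.69) S None T [ 0.6373 -
[... 1522 characters left out ...]
float64(0.0032620045211524955)])
marker ([361.3, 198.7], 0.54) ([308.1, 165.2], 0.45) S [ 0.7296 -0.0112  0.    ] T [ 0.7439 -0.0009  0.    ] tri (array([ 0.7422,  0.001 , -0.0113]), [np.float64(0.004569135920215787), np.float64(0.004569135920215929)])
counter ([347.8, 303.7], 0.62) ([413.6, 238.0], 0.73) S [ 0.5015 -0.3392  0.    ] T [ 0.4962 -0.3464  0.    ] tri (array([ 0.4967, -0.3452,  0.0084]), [np.float64(0.0012255818480731999), np.float64(0.0012255818480730696)])
pointer_tip ([389.6, 219.4], 0.55) ([375.2, 179.1], 0.58) S [ 0.6825 -0.2242  0.095 ] T [ 0.6752 -0.2132  0.095 ] tri (array([ 0.6817, -0.2164,  0.088 ]), [np.float64(0.005455000311314793), np.float64(0.005455000311314932)])
```

```bash
ls -la pics
```

```text
total 1176
drwxr-xr-x 2 agent agent   4096 Dec  2 05:24 .
drwxr-xr-x 3 agent agent   4096 Dec  2 05:24 ..
-rw-r--r-- 1 agent agent 432950 Dec  2 05:24 both.png
-rw-r--r-- 1 agent agent 376782 Dec  2 05:24 s0.png
-rw-r--r-- 1 agent agent 381083 Dec  2 05:24 t0.png
```

```bash
python3 - <<'E'
import cv2,numpy as np
s=cv2.imread("pics/s0.png");t=cv2.imread("pics/t0.png")
a=cv2.resize(s[120:340,220:460],(400,367));b=cv2.resize(t[130:270,180:460],(400,200))
cv2.imwrite("pics/c0.png",cv2.resize(np.vstack([a,b]),(560,600)) if 0 else np.hstack([cv2.resize(s[190:290,320:440],(400,333)),cv2.resize(t[150:240,320:428],(400,333))]))
E
```

```text
(no output)
```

View pics/both.png

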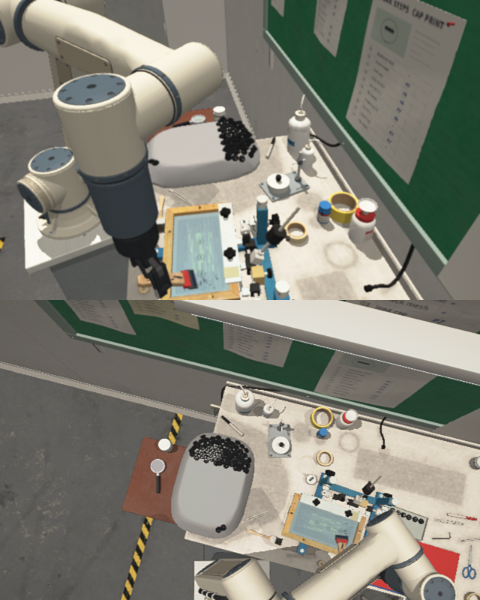

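View pics/c0.png

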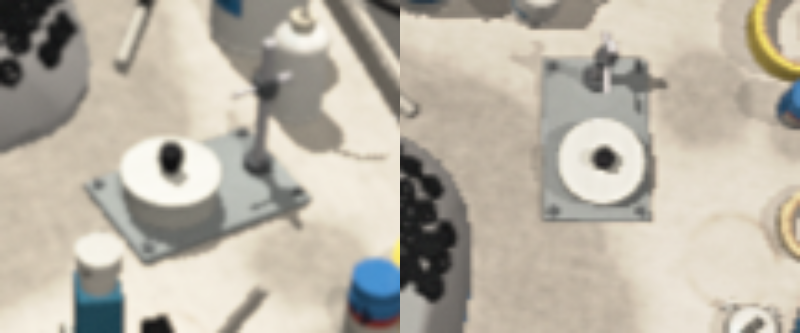

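The scene view shows the stand with the white lid and black knob near (375,237), its post behind it with the pointer aimed at the pot. In the top view the knob is near (378,193), and the stand's x axis runs roughly along world x. The loupe lies at the left with its handle towards the robot, and the grey heap lies between it and the stand. I'll move above the stand.

Request:
drive_tool --targets '[[1,[0,0,-60],[0,0,0.136]],[1,[0,0,-20],[0,0,0.136]],[1,[-43,31,0],[0,0,0]],[1,[-43,31,0],[0,0,0]],[1,[-43,31,0],[0,0,0]],[1,[-43,31,0],[0,0,0]],[1,[-43,31,0],[0,0,0]],[1,[-43,31,0],[0,0,0]],[1,[-43,31,0],[0,0,0]],[1,[-43,31,0],[0,0,0]],[1,[-43,31,0],[0,0,0]],[1,[-43,31,0],[0,0,0]]]'

```text
clock: 2.9
ee_pos: [0.5792, -0.2181, 0.3114]
orientation: [0.0, -0.0, 1.0, -0.0]
ft_force: [1.0, -1.0, 0.0]
width: 0.0859
grasp_force: 0.0
```

```bash
cat >> h.py <<'E'
def todelta(p,yaw=0):
    s=sense(); R=Rn.from_quat(np.roll(s["orientation"],-1))
    T=Rn.from_quat([0,1,0,0]); T=Rn.from_euler("z",yaw)*T
    return R.inv().apply(np.array(p)-s["ee_pos"])*1000,(R.inv()*T).as_rotvec()
E
python3 - <<'E'
from h import *
np.set_printoptions(precision=4,suppress=True)
s=sense();print(s["clock"],s["ee_pos"],s["joints"])
W=shot("wrist","w1");S=shot("scene","s1");T=shot("top","t1")
print("cam",-W["R"].T@W["t"],W["R"][2],W["mtx"][0,0])
for q in("stand","cap_top","lid_knob","pointer_tip","lid"):
    r={n:tip(P,q) for n,P in(("W",W),("S",S),("T",T))}; print(q,r)
    rs=[ray(P,r[n][0]) for n,P in(("W",W),("S",S),("T",T)) if r[n]]
    if len(rs)>1: print(tri(rs))
    z=dict(stand=0,cap_top=.022,lid_knob=.053,pointer_tip=.09,lid=.03)[q]
    if r["W"]: print("W",plane(W,r["W"][0],z))
print(todelta([.64,-.222,.1]))
E
```

```text
2.9 [ 0.5792 -0.2181  0.3114] [-0.108   0.3962  0.5086  0.0002 -1.6829 -1.4619]
cam [ 0.5107 -0.218   0.4539] [ 0.2736 -0.0004 -0.9619] 309.70691628693146
stand {'W': None, 'S': ([374.0, 251.8], 0.71), 'T': ([371.7, 197.3], 0.83)}
(array([ 0.6402, -0.2152, -0.0051]), [np.float64(0.006749188060567261), np.float64(0.006749188060567242)])
cap_top {'W': None, 'S': ([369.6, 247.6], 0.82), 'T': ([372.0, 193.9], 0.69)}
(array([ 0.6401, -0.2109,  0.0088]), [np.float64(0.0029976658466698103), np.float64(0.002997665846670001)])
lid_knob {'W': ([319.7, 210.2], 0.69), 'S': ([373.0, 237.7], 0.59), 'T': None}
(array([ 0.6434, -0.2156,  0.0447]), [np.float64(0.0010212499535559858), np.float64(0.0010212499535558741)])
W [ 0.6418 -0.2159  0.053 ]
pointer_tip {'W': ([318.1, 251.1], 0.61), 'S': ([373.5, 250.5], 0.57), 'T': None}
(array([ 0.6835, -0.2139,  0.0085]), [np.float64(0.03742945417457621), np.float64(0.03742945417457625)])
W [ 0.6856 -0.2181  0.09  ]
lid {'W': ([320.6, 201.1], 0.72), 'S': ([371.9, 245.6], 0.58), 'T': ([371.5, 191.5], 0.57)}
(array([ 0.6451, -0.2116,  0.0124]), [np.float64(0.004973086392625218), np.float64(0.001882672318193805), np.float64(0.00547555170398438)])
W [ 0.6356 -0.2146  0.03  ]
(array([-62.0779,  -2.705 , 211.304 ]), array([0.    , 0.    , 0.0008]))
```

View pics/w1.png

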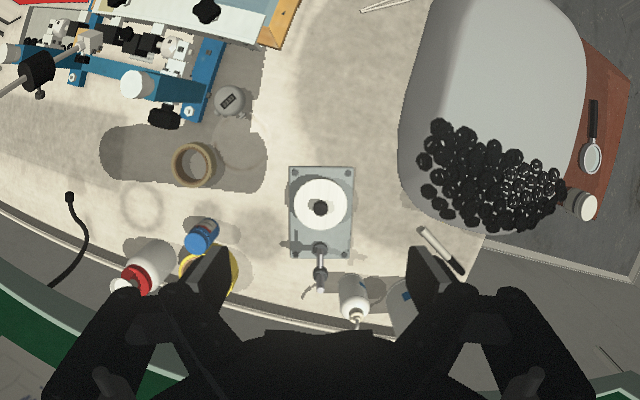

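The wrist view shows the knob at (320,208) on the lid, the gauge collar near (320,250) and the loupe at (591,155) with its handle up-image, towards the robot. I'll approach above the knob.

Request:
drive_tool --targets '[[1,[-31,1,45],[0,0,0]],[1,[-31,1,45],[0,0,0]],[1,[0,0,45],[0,0,0]],[1,[0,0,45],[0,0,0]],[1,[0,0,0],[0,0,0]]]'

```text
clock: 4.42
ee_pos: [0.6375, -0.2166, 0.1271]
orientation: [-0.004, -0.0, 1.0, 0.001]
ft_force: [-0.3, -0.4, 0.9]
width: 0.0854
grasp_force: 0.0
```

```bash
python3 - <<'E'
from h import *
np.set_printoptions(precision=4,suppress=True)
s=sense();print(s["clock"],s["ee_pos"])
W=shot("wrist","w2")
print("cam",-W["R"].T@W["t"])
for q,z in(("lid_knob",.053),("pointer_tip",.09),("lid",.03),("stand",0)):
    for r in tip_of(W,q)[:2]: print(q,r,plane(W,r["point"],z))
cv2.imwrite("pics/w2c.png",cv2.resize(W["pixels"][150:350,170:470,::-1],(780,520)))
E
```

```text
4.425 [ 0.6375 -0.2166  0.1271]
cam [ 0.5703 -0.2167  0.2701]
lid_knob {'point': [317.5, 208.7], 'p': 0.79} [ 0.6379 -0.2168  0.053 ]
pointer_tip {'point': [319.0, 295.6], 'p': 0.81} [ 0.6889 -0.2158  0.09  ]
lid {'point': [316.9, 202.7], 'p': 0.78} [ 0.64   -0.2173  0.03  ]
```

View pics/w2c.png

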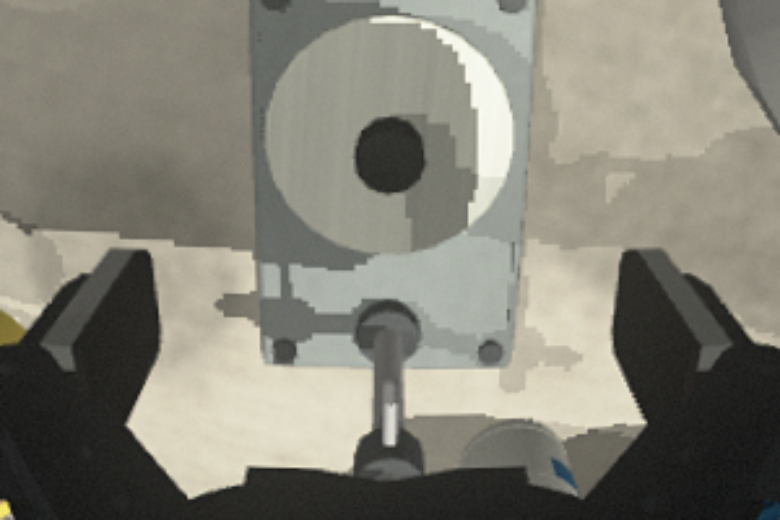

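The close view shows the knob centred between the fingers (crop (390,155)) and the post with its collar well ahead of them. I'll descend to just above the lid disc, grip and lift.

Request:
drive_tool --targets '[[1,[0,0,30],[0,0,0]],[1,[0,0,30],[0,0,0]],[1,[0,0,21],[0,0,0]],[1,[0,0,0],[0,0,0]]]'

```text
clock: 5.18
ee_pos: [0.6396, -0.2172, 0.0501]
orientation: [-0.001, -0.0, 1.0, 0.0]
ft_force: [0.4, -0.3, -0.2]
width: 0.0855
grasp_force: 0.0
```

Request:
drive_tool --targets '[[-1,[0,0,0],[0,0,0]],[-1,[0,0,0],[0,0,0]],[-1,[0,0,0],[0,0,0]],[-1,[0,0,0],[0,0,0]],[-1,[0,0,0],[0,0,0]],[-1,[0,0,0],[0,0,0]]]' --grip_force 40

```text
clock: 5.92
ee_pos: [0.6406, -0.2166, 0.0511]
orientation: [0.001, -0.001, 1.0, 0.0]
ft_force: [0.7, 4.1, 5.3]
width: 0.0174
grasp_force: 39.2
```

The grip is 8 mm high and on the knob's upper half. I'll regrip lower.

Request:
drive_tool --targets '[[-0.2,[0,0,0],[0,0,0]],[-0.2,[0,0,0],[0,0,0]],[-0.2,[0,0,4],[0,0,0]],[-0.2,[0,0,3],[0,0,0]],[-0.2,[0,0,0],[0,0,0]],[-0.2,[0,0,0],[0,0,0]]]'

```text
clock: 6.68
ee_pos: [0.64, -0.2173, 0.0433]
orientation: [-0.0, -0.0, 1.0, -0.0]
ft_force: [-0.9, -0.5, 0.6]
width: 0.0341
grasp_force: 0.0
```

Request:
drive_tool --targets '[[-1,[0,0,0],[0,0,0]],[-1,[0,0,0],[0,0,0]],[-1,[0,0,0],[0,0,0]],[-1,[0,0,0],[0,0,0]]]' --grip_force 40

```text
clock: 7.18
ee_pos: [0.6403, -0.2166, 0.0436]
orientation: [0.0, -0.001, 1.0, 0.0]
ft_force: [1.0, 4.5, 3.1]
width: 0.0183
grasp_force: 39.3
```

Request:
drive_tool --targets '[[-1,[0,0,-10],[0,0,0]],[-1,[0,0,-20],[0,0,0]],[-1,[0,0,-20],[0,0,0]],[-1,[0,0,0],[0,0,0]],[-1,[0,0,0],[0,0,0]],[-1,[20,0,0],[0,0,0]],[-1,[40,0,0],[0,0,0]],[-1,[40,0,0],[0,0,0]],[-1,[40,4,0],[0,0,0]],[-1,[40,4,0],[0,0,0]],[-1,[0,0,0],[0,0,0]]]'

```text
clock: 8.55
ee_pos: [0.4565, -0.2091, 0.0925]
orientation: [-0.002, 0.0, 1.0, 0.0]
ft_force: [0.8, -0.3, -0.4]
width: 0.018
grasp_force: 39.3
```

```bash
python3 - <<'E'
from h import *
np.set_printoptions(precision=4,suppress=True)
s=sense();print(s["clock"],s["ee_pos"],s["width"],s["grasp_force"])
W=shot("wrist","w3");S=shot("scene","s3");T=shot("top","t3")
r={}
for q in("cap_top","pointer_tip","lid_knob"):
    r={n:tip(P,q) for n,P in(("W",W),("S",S),("T",T))}; print(q,r)
    rs=[ray(P,r[n][0]) for n,P in(("W",W),("S",S),("T",T)) if r[n]]
    if len(rs)>1: print(tri(rs))
    if r["W"]:print("W",plane(W,r["W"][0],.022 if q=="cap_top" else .09))
a=W["pixels"][100:400,160:480]; b=S["pixels"][130:290,300:480]
cv2.imwrite("pics/c3.png",np.hstack([cv2.resize(a,(430,403)),cv2.resize(b,(370,403))])[:,:,::-1])
E
```

```text
8.55 [ 0.4565 -0.2091  0.0925] 0.01804996922112629 39.312395453453064
cap_top {'W': None, 'S': ([369.8, 243.9], 0.62), 'T': ([377.1, 192.4], 0.82)}
(array([ 0.6368, -0.2231,  0.0343]), [np.float64(0.006983917139626553), np.float64(0.006983917139626542)])
pointer_tip {'W': None, 'S': ([346.3, 302.9], 0.57), 'T': ([375.7, 177.5], 0.57)}
(array([ 0.6506, -0.2252, -0.1545]), [np.float64(0.08232835752552171), np.float64(0.08232835752552173)])
lid_knob {'W': ([318.1, 256.1], 0.66), 'S': ([306.9, 242.6], 0.97), 'T': ([379.4, 249.5], 0.37)}
(array([ 0.4559, -0.2146,  0.1055]), [np.float64(0.006226082624492867), np.float64(0.005406710352567466), np.float64(0.005053900387199388)])
W [ 0.4605 -0.209   0.09  ]
```

View pics/c3.png

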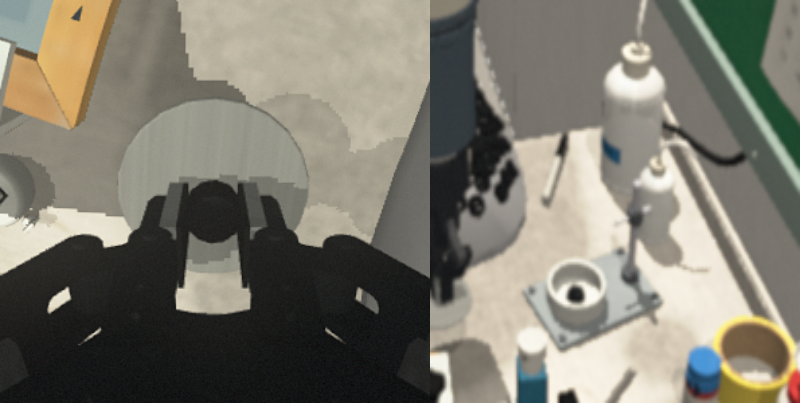

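The left crop shows the lid held level by its knob at (212,210). The right crop shows the open pot with the black cap inside. I'll lower the lid onto the bench here.

Request:
drive_tool --targets '[[-1,[0,0,25],[0,0,0]],[-1,[0,0,25],[0,0,0]],[-1,[0,0,15],[0,0,0]],[-1,[0,0,8],[0,0,0]],[-1,[0,0,3],[0,0,0]],[-1,[0,0,0],[0,0,0]],[-1,[0,0,0],[0,0,0]],[-1,[0,0,0],[0,0,0]]]'

```text
clock: 10.15
ee_pos: [0.4603, -0.2094, 0.0177]
orientation: [0.0, -0.0, 1.0, -0.0]
ft_force: [0.1, -0.2, -1.4]
width: 0.0184
grasp_force: 39.3
```

Request:
drive_tool --targets '[[-1,[0,0,2],[0,0,0]],[-1,[0,0,2],[0,0,0]],[-1,[0,0,0],[0,0,0]]]'

```text
clock: 10.52
ee_pos: [0.46, -0.2095, 0.0136]
orientation: [0.0, -0.0, 1.0, -0.0]
ft_force: [-0.8, 0.4, 2.2]
width: 0.0183
grasp_force: 39.8
```

Request:
drive_tool --targets '[[-0.4,[0,0,0],[0,0,0]],[0,[0,0,0],[0,0,0]],[0,[0,0,0],[0,0,0]],[0,[0,0,0],[0,0,0]],[0,[0,0,-30],[0,0,0]],[0,[0,0,-40],[0,0,0]],[0,[0,0,-60],[0,0,0]],[0,[0,0,-60],[0,0,0]],[0,[0,0,-20],[0,0,0]],[0,[0,0,0],[0,0,0]]]'

```text
clock: 11.78
ee_pos: [0.4608, -0.2096, 0.225]
orientation: [0.002, -0.0, 1.0, -0.0]
ft_force: [0.6, 0.1, -0.5]
width: 0.0424
grasp_force: 0.0
```

```bash
python3 - <<'E'
from h import *
np.set_printoptions(precision=4,suppress=True)
s=sense();print(s["clock"],s["ee_pos"])
W=shot("wrist","w4");S=shot("scene","s4")
r={}
for q,z in(("cap_top",.022),("pointer_tip",.09),("lid_knob",.023),("stand",0),("loupe_grip",.0065),("loupe_lens",.0065)):
    r={n:tip(P,q) for n,P in(("W",W),("S",S))}; print(q,r)
    rs=[ray(P,r[n][0]) for n,P in(("W",W),("S",S)) if r[n]]
    if len(rs)>1: print(tri(rs))
    if r["W"]:print("W",plane(W,r["W"][0],z))
E
```

```text
11.775 [ 0.4608 -0.2096  0.225 ]
cap_top {'W': ([310.7, 304.0], 0.95), 'S': ([367.5, 242.4], 0.57)}
(array([ 0.6252, -0.2191,  0.0401]), [np.float64(0.0011135289295813907), np.float64(0.0011135289295813595)])
W [ 0.6395 -0.2195  0.022 ]
pointer_tip {'W': ([313.8, 295.9], 0.68), 'S': ([390.6, 215.9], 0.42)}
(array([ 0.6492, -0.2168,  0.0729]), [np.float64(0.04776991751277656), np.float64(0.04776991751277647)])
W [ 0.5799 -0.2141  0.09  ]
lid_knob {'W': ([317.3, 175.8], 0.56), 'S': ([348.3, 307.6], 0.5)}
(array([ 0.5371, -0.2196, -0.1727]), [np.float64(0.031494239557562094), np.float64(0.03149423955756211)])
W [ 0.4646 -0.2105  0.023 ]
stand {'W': ([315.8, 295.7], 0.88), 'S': ([373.8, 252.4], 0.59)}
(array([ 0.6488, -0.2129, -0.0114]), [np.float64(0.0003361400072287037), np.float64(0.00033614000722864755)])
W [ 0.6406 -0.2128  0.    ]
loupe_grip {'W': ([612.3, 194.4], 0.94), 'S': ([244.2, 168.3], 0.54)}
(array([ 0.5136,  0.4434, -0.0868]), [np.float64(0.0019155591454895894), np.float64(0.0019155591454895124)])
W [0.4885 0.3118 0.0065]
loupe_lens {'W': ([611.9, 228.3], 0.59), 'S': ([265.0, 159.3], 0.72)}
(array([0.4956, 0.1376, 0.132 ]), [np.float64(0.005654401263099214), np.float64(0.005654401263099295)])
W [0.554  0.3385 0.0065]
```

View pics/w4.png

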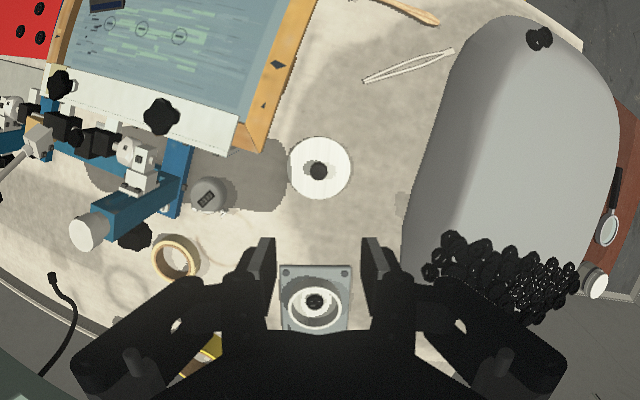

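The lid stands knob up on the bench at (319,170), and the open pot with its cap is at (314,301). I'll take a closer look at the cap and pointer from two heights before fetching the loupe.

Request:
drive_tool --targets '[[1,[-50,0,0],[0,0,0]],[1,[-50,5,0],[0,0,0]],[1,[-50,5,0],[0,0,0]],[1,[0,0,0],[0,0,0]],[1,[0,0,0],[0,0,0]]]'

```text
clock: 13.1
ee_pos: [0.6098, -0.1993, 0.2229]
orientation: [-0.0, -0.0, 1.0, -0.0]
ft_force: [0.5, -0.3, 0.4]
width: 0.085
grasp_force: 0.0
```

```bash
cat > m.py <<'E'
from h import *
import sys
np.set_printoptions(precision=4,suppress=True)
n=sys.argv[1]
s=sense();print(s["clock"],s["ee_pos"])
W=shot("wrist",n); print("cam",-W["R"].T@W["t"])
np.savez(n+".npz",**{k:W[k] for k in("mtx","R","t")})
for q,z in(("cap_top",.022),("pointer_tip",.09),("stand",0)):
    for r in tip_of(W,q)[:1]: print(q,r,plane(W,r["point"],z))
E
python3 m.py w5
```

```text
13.1 [ 0.6098 -0.1993  0.2229]
cam [ 0.5415 -0.1992  0.3654]
cap_top {'point': [300.6, 196.4], 'p': 0.83} [ 0.6367 -0.2195  0.022 ]
pointer_tip {'point': [301.6, 261.6], 'p': 0.75} [ 0.6853 -0.2157  0.09  ]
stand {'point': [308.5, 192.9], 'p': 0.69} [ 0.6383 -0.211  -0.    ]
```

Request:
drive_tool --targets '[[1,[10,0,40],[0,0,0]],[1,[10,0,40],[0,0,0]],[1,[0,0,0],[0,0,0]],[1,[0,0,0],[0,0,0]]]'

```text
clock: 13.8
ee_pos: [0.5911, -0.1999, 0.1459]
orientation: [0.002, -0.001, 1.0, -0.001]
ft_force: [-0.3, -0.0, 1.0]
width: 0.0853
grasp_force: 0.0
```

```bash
python3 m.py w6; python3 - <<'E'
import cv2,numpy as np
a=cv2.imread("pics/w5.png")[150:350,220:420];b=cv2.imread("pics/w6.png")[200:400,220:420]
cv2.imwrite("pics/c56.png",np.hstack([cv2.resize(a,(400,400)),cv2.resize(b,(400,400))]))
E
```

```text
13.8 [ 0.5911 -0.1999  0.1459]
cam [ 0.5222 -0.1996  0.2881]
pointer_tip {'point': [297.1, 325.6], 'p': 0.43} [ 0.6865 -0.2169  0.09  ]
stand {'point': [303.2, 231.2], 'p': 0.87} [ 0.6397 -0.215   0.    ]
```

View pics/c56.png

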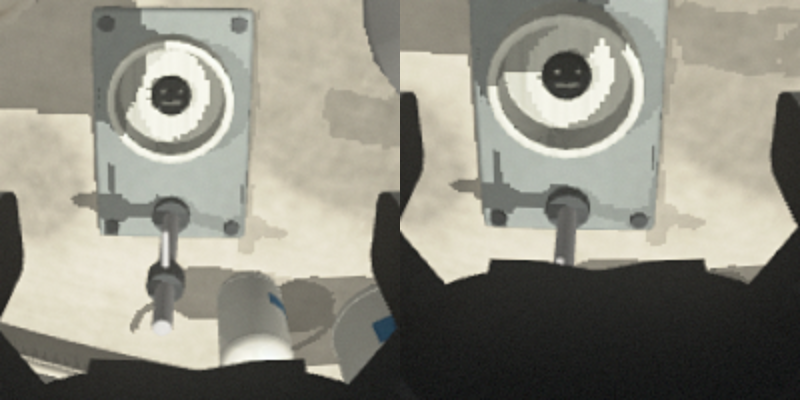

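```bash
python3 - <<'E'
from h import *
np.set_printoptions(precision=4,suppress=True)
def L(n): 
    d=dict(np.load(n+".npz")); d["fish"]=True; return d
A,B=L("w5"),L("w6")
# refine: dark cap blob centroid and bright strip, print
for n,P,c in(("w5",A,(305,197)),("w6",B,(303.5,237.5))):
    im=cv2.imread(f"pics/{n}.png",0); x,y=int(c[0]),int(c[1])
    w=im[y-18:y+19,x-18:x+19]<85
    k,l,st,ce=cv2.connectedComponentsWithStats(w.astype(np.uint8)); i=1+np.argmax(st[1:,4])
    p=ce[i]+[x-18,y-18]; b=st[i]; print(n,"cap",p,b,plane(P,p,.022))
print("ptr tri",tri([ray(A,(302.5,265.5)),ray(B,(300,329))]))
for P,p in((A,(302.5,265.5)),(B,(300,329))):
    o,d=ray(P,p); print("x=.6885 ->",o+d*(.6885-o[0])/d[0])
im=cv2.imread("pics/w5.png",0);print(im[252:290,297:308])
im=cv2.imread("pics/w6.png",0);print(im[318:334,294:306])
S=cv2.imread("pics/s4.png")[195:265,340:425]
cv2.imwrite("pics/cs.png",cv2.resize(S,(680,560),interpolation=cv2.INTER_CUBIC))
E
```

```text
w5 cap [304.8819 196.6181] [  9   9  19  19 254] [ 0.6369 -0.2145  0.022 ]
w6 cap [302.8624 236.7617] [  6   7  25  23 407] [ 0.6363 -0.2142  0.022 ]
ptr tri (array([ 0.6889, -0.2146,  0.0915]), [np.float64(0.0001510780163274155), np.float64(0.00015107801632735355)])
x=.6885 -> [ 0.6885 -0.2148  0.0922]
x=.6885 -> [ 0.6885 -0.2145  0.092 ]
[[102  64  67  81 104 119 116 119 115 119 121]
 [ 76  77 102 114 115 117 117 114 114 115 115]
 [ 74 105 115 117 118 116 113 114 117 114 116]
 [ 74  93  93  91  98  94  95 100 108 112 112]
 [ 78  79  79  78  78  83  90  89 103 106 108]
 [ 78  84  79  82  81  92 105 100 100 102 107]
 [ 82  81  83  80  88 103 105  98  96 103 109]
 [ 80  78  81  84  92 106 103  99 102 103 110]
 [ 76  79  82  83  93 106 101  98 101 102 112]
 [ 77  78  76  80  90 102 100  96  99 106 112]
 [125 104  98 101 103 105 102  95  97 105 112]
 [172 140 119 111 103 102  98  94 100 108 113]
 [195 172 143 117 103 110 107  97  99 107 112]
 [192 197 175 136 118 138 132 105  97 108 114]
 [192 192 196 176 164 207 200 129  99 109 114]
 [184 185 187 178 188 230 227 137  96 107 118]
 [203 
[... 1145 characters left out ...]
215  89  97  97  93  88  94  99 106]
 [226 227 222 186  91 100  96  92  91  95  98 108]
 [226 226 224 184  92  96  96  93  92  96 102 104]
 [228 227 224 185  93  93  93  89  90  92 100 107]
 [228 229 218 160  91  95  96  90  92  94 100 108]
 [229 230 221 153  94  92  93  92  95  95  99 108]
 [226 229 217 131  95  94  94  89  95  97 100 104]
 [226 229 218 120  85  86  84  86  90  95 104 111]
 [228 228 219 122  99 122 123 102  89  94 101 108]
 [235 235 223 110 151 173 171 143 107  96 103 109]
 [176 210 196 112 195 226 220 179 121  91 103 110]
 [ 76 111 105  74 136 164 194 166 111  94 105 116]
 [ 39  38  39  40  50  50 102  99  74  73  84  92]
 [ 40  43  43  42  41  40  39  41  41  43  44  45]]
```

View pics/cs.png

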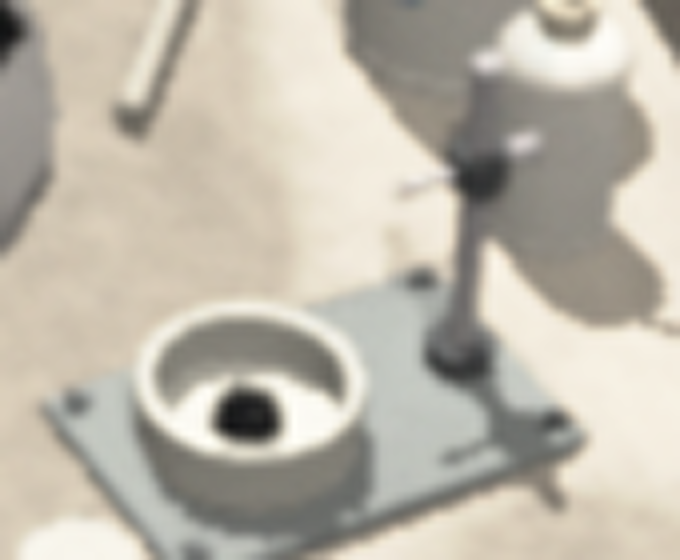

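The scene crop shows the pointer tip at about (402,192), which is full-frame (390.2,219), and the cap centre at (248,415), which is (371,246.9).

```bash
python3 - <<'E'
from h import *
np.set_printoptions(precision=4,suppress=True)
def L(n): 
    d=dict(np.load(n+".npz")); d["fish"]=True; return d
A,B=L("w5"),L("w6"); S=shot("scene")
print("cap S",plane(S,(371,246.9),.022))
for a,b in(((302.6,265.3),(299.8,328.5)),):
    r=[ray(A,a),ray(B,b),ray(S,(390.2,219))]
    print(tri(r),tri([r[0],r[2]]),tri([r[1],r[2]]))
    for o,d in r[:2]: print(o+d*(.686-o[0])/d[0])
    o,d=r[2]; print("S",o+d*(-.215-o[1])/d[1])
T=shot("top","t6")
for q,z in(("loupe_grip",.0065),("loupe_lens",.0065)):
    r=tip(T,q);print(q,r,plane(T,r[0],z) if r else 0)
print(todelta([.483,.319,.2]))
E
```

```text
cap S [ 0.6338 -0.2217  0.022 ]
(array([ 0.6913, -0.215 ,  0.0868]), [np.float64(0.0001226858994259473), np.float64(0.0007813848570131648), np.float64(0.0006741772563148486)]) (array([ 0.6912, -0.2149,  0.0863]), [np.float64(0.00025517334179928194), np.float64(0.00025517334179932336)]) (array([ 0.6914, -0.215 ,  0.0868]), [np.float64(0.0007270701029990599), np.float64(0.000727070102999029)])
[ 0.686  -0.2144  0.0964]
[ 0.686  -0.2144  0.0943]
S [ 0.6909 -0.215   0.0863]
loupe_grip ([209.1, 241.0], 0.92) [0.4917 0.323  0.0065]
loupe_lens ([211.8, 220.0], 0.95) [0.5606 0.3158 0.0065]
(array([106.7477, 518.4023, -56.4256]), array([-0.0001,  0.0007,  0.0008]))
```

Request:
drive_tool --targets '[[1,[10,0,-45],[0,0,0]],[1,[10,40,-30],[0,0,0]],[1,[10,53,0],[0,0,0]],[1,[10,53,0],[0,0,0]],[1,[10,53,0],[0,0,0]],[1,[10,53,0],[0,0,0]],[1,[10,53,0],[0,0,0]],[1,[10,53,0],[0,0,0]],[1,[10,53,0],[0,0,0]],[1,[10,53,0],[0,0,0]],[1,[4,53,40],[0,0,0]],[1,[0,0,0],[0,0,0]]]'

```text
clock: 15.7
ee_pos: [0.4835, 0.3164, 0.1769]
orientation: [-0.003, -0.002, 1.0, -0.002]
ft_force: [-0.2, -1.0, 0.2]
width: 0.0854
grasp_force: 0.0
```

```bash
python3 - <<'E'
from h import *
np.set_printoptions(precision=4,suppress=True)
s=sense();print(s["clock"],s["ee_pos"])
W=shot("wrist","w7")
for q,z in(("loupe_grip",.0065),("loupe_lens",.0065)):
    r=tip(W,q);print(q,r,plane(W,r[0],z) if r else 0)
r=outline_of(W,"loupe")
if r:
    ys,xs=np.nonzero(r[0]["pixels"]); g=np.array([plane(W,(x,y),.0135)[:2] for x,y in zip(xs,ys)])
    print(r[0]["rect"],g.min(0),g.max(0))
    h=g[g[:,0]<g[:,0].min()+.065]; 
    c,v=np.linalg.eigh(np.cov(h.T)); print("handle mean",h.mean(0),"dir",v[:,1],"yaw",np.arctan(v[1,1]/v[0,1]))
    f=g[g[:,0]>g[:,0].max()-.06]; print("frame",f.min(0),f.max(0))
E
```

```text
15.7 [0.4835 0.3164 0.1769]
loupe_grip ([321.5, 183.8], 0.88) [0.4875 0.3193 0.0065]
loupe_lens ([321.8, 243.0], 0.49) [0.5542 0.3201 0.0065]
[292.5, 134.4, 59.6, 137.9] [0.4375 0.29  ] [0.5844 0.3508]
handle mean [0.4691 0.3186] dir [-1.     -0.0076] yaw 0.007575742970522879
frame [0.5247 0.29  ] [0.5844 0.3508]
```

View pics/w7.png

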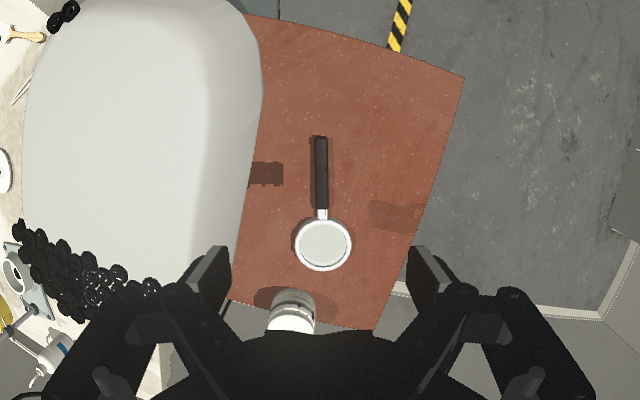

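The loupe lies straight: handle along column 321 (rows 135–210), lens at (322,244), and the heap's edge at column 262. I'll descend with the fingers half open to stay clear of the heap.

Request:
drive_tool --targets '[[0,[0,3,40],[0,0,-0.005]],[0,[0,0,40],[0,0,0]],[0,[0,0,40],[0,0,0]],[0,[0,0,25],[0,0,0]],[0,[0,0,16],[0,0,0]],[0,[0,0,0],[0,0,0]],[0,[0,0,0],[0,0,0]],[0,[0,0,0],[0,0,0]]]'

```text
clock: 16.9
ee_pos: [0.4865, 0.318, 0.021]
orientation: [0.001, -0.003, 1.0, 0.001]
ft_force: [0.5, 0.3, 0.7]
width: 0.0428
grasp_force: 0.0
```

Request:
drive_tool --targets '[[0,[2,1,9],[0,0,0]],[0,[0,0,8],[0,0,0]],[0,[0,0,0],[0,0,0]],[0,[0,0,0],[0,0,0]]]'

```text
clock: 17.4
ee_pos: [0.4838, 0.3184, 0.0026]
orientation: [-0.0, -0.003, 1.0, -0.0]
ft_force: [0.6, -0.1, -0.1]
width: 0.0425
grasp_force: 0.0
```

Request:
drive_tool --targets '[[-1,[0,0,0],[0,0,0]],[-1,[0,0,0],[0,0,0]],[-1,[0,0,0],[0,0,0]],[-1,[0,0,0],[0,0,0]],[-1,[0,0,0],[0,0,0]]]' --grip_force 60

```text
clock: 18.02
ee_pos: [0.4841, 0.3187, 0.0032]
orientation: [0.0, -0.003, 1.0, 0.0]
ft_force: [-0.3, 0.3, 4.3]
width: 0.0122
grasp_force: 61.6
```

Request:
drive_tool --targets '[[-1,[0,0,-10],[0,0,0]],[-1,[0,0,-20],[0,0,0]],[-1,[0,0,-30],[0,0,0]],[-1,[0,0,-40],[0,0,0]],[-1,[0,0,-40],[0,0,0]],[-1,[0,0,-40],[0,0,0]],[-1,[0,0,0],[0,0,0]],[-1,[0,0,0],[0,0,0]]]'

```text
clock: 19.02
ee_pos: [0.4831, 0.318, 0.182]
orientation: [-0.001, -0.003, 1.0, -0.0]
ft_force: [-0.0, -0.8, -2.0]
width: 0.0123
grasp_force: 61.0
```

```bash
cat > lo.py <<'E'
from h import *
import sys
np.set_printoptions(precision=4,suppress=True)
s=sense();print(s["clock"],s["ee_pos"],s["orientation"],s["width"],s["grasp_force"])
W=shot("wrist",sys.argv[1]);z=s["ee_pos"][2]
for q in("loupe_grip","loupe_lens"):
    r=tip(W,q);print(q,r,plane(W,r[0],z+.0033) if r else 0)
r=outline_of(W,"loupe")
if r:
    ys,xs=np.nonzero(r[0]["pixels"]); g=np.array([plane(W,(x,y),z+.0103)[:2] for x,y in zip(xs,ys)])
    g-=s["ee_pos"][:2]; f=g[g[:,0]>.04]; print("rel TCP frame y",f[:,1].min(),f[:,1].max(),"x",g.min(0)[0],g.max(0)[0])
E
python3 lo.py w8; python3 -c "
import cv2;a=cv2.imread('pics/w8.png')[120:400,200:440];cv2.imwrite('pics/w8c.png',cv2.resize(a,(480,560)))"
```

```text
19.025 [0.4831 0.318  0.182 ] [-0.0008 -0.0028  1.     -0.0003] 0.012289546416951585 61.04496717453003
loupe_grip ([318.9, 255.4], 0.71) [0.4839 0.3186 0.1853]
loupe_lens ([315.3, 257.3], 0.46) [0.485  0.3168 0.1853]
rel TCP frame y -0.01002327943712511 0.01058103563132956 x -0.04751755831405763 0.0463735667708744
```

View pics/w8c.png

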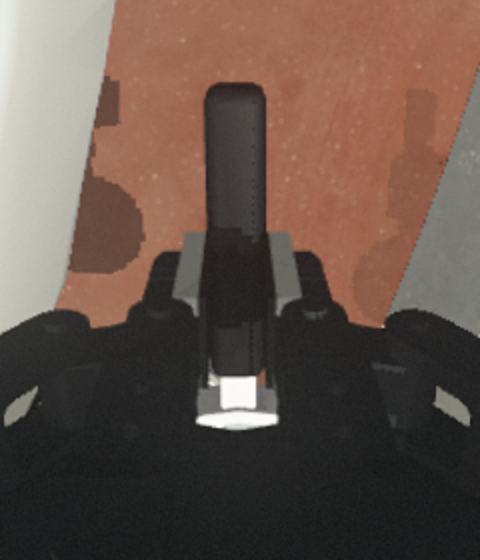

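The loupe is held straight and level by the handle. I'll carry it over to the stand.

Request:
drive_tool --targets '[[-1,[0,-20,-10],[0,0,0]],[-1,[-6,-45,-5],[0,0,0]],[-1,[-6,-50,0],[0,0,0]],[-1,[-6,-55,0],[0,0,0]],[-1,[-6,-55,0],[0,0,0]],[-1,[-6,-55,0],[0,0,0]],[-1,[-6,-55,0],[0,0,0]],[-1,[-6,-55,0],[0,0,0]],[-1,[-6,-55,0],[0,0,0]],[-1,[-6,-50,0],[0,0,0]],[-1,[-6,-39,0],[0,0,0]],[-1,[0,0,0],[0,0,0]]]'

```text
clock: 20.72
ee_pos: [0.546, -0.2184, 0.1974]
orientation: [-0.001, -0.001, 1.0, -0.0]
ft_force: [-0.2, 0.2, -0.6]
width: 0.0123
grasp_force: 61.0
```

Request:
drive_tool --targets '[[-1,[0,0,30],[0,0,0]],[-1,[0,0,30],[0,0,0]],[-1,[0,0,25],[0,0,0]],[-1,[0,0,10],[0,0,0]],[-1,[0,0,0],[0,0,0]],[-1,[0,0,0],[0,0,0]],[-1,[0,0,0],[0,0,0]]]'

```text
clock: 21.6
ee_pos: [0.5475, -0.2153, 0.1038]
orientation: [0.001, -0.003, 1.0, -0.0]
ft_force: [-0.6, 0.0, -1.0]
width: 0.012
grasp_force: 61.0
```

Request:
drive_tool --targets '[[-1,[-6,0,6],[0,0,0]],[-1,[-8,-1,6],[0,0,0]],[-1,[-6,0,2],[0,0,0]],[-1,[0,0,0],[0,0,0]],[-1,[0,0,0],[0,0,0]],[-1,[0,0,0],[0,0,0]]]'

```text
clock: 22.35
ee_pos: [0.5668, -0.2162, 0.0889]
orientation: [0.0, -0.003, 1.0, -0.0]
ft_force: [0.9, -0.0, -0.7]
width: 0.0118
grasp_force: 61.0
```

```bash
python3 - <<'E'
from h import *
np.set_printoptions(precision=4,suppress=True)
s=sense();print(s["clock"],s["ee_pos"],s["orientation"])
W=shot("wrist","w9");S=shot("scene","s9");T=shot("top","t9")
L=s["ee_pos"]+[.0695,.0018,.0033]
for q in("loupe_lens","pointer_tip","cap_top","lid_knob"):
    print(q,[tip(P,q) for P in(W,S,T)])
def proj(P,X):
    c=P["R"]@X+P["t"]; return (P["mtx"]@(c/c[2]))[:2]
cp=np.array([.6366,-.2144,.022])
for n,P in(("S",S),("T",T)): print(n,"lens",proj(P,L),"cap",proj(P,cp),"ptr z=.093",proj(P,cp+[.049,0,.071]))
a=S["pixels"][195:265,340:425]; b=T["pixels"][165:225,340:413]
cv2.imwrite("pics/c9.png",np.hstack([cv2.resize(x,(400,330),interpolation=cv2.INTER_CUBIC) for x in(a,b)])[:,:,::-1])
E
```

```text
22.35 [ 0.5668 -0.2162  0.0889] [ 0.0002 -0.0029  1.     -0.    ]
loupe_lens [None, ([368.4, 224.3], 0.76), None]
pointer_tip [None, ([388.4, 217.1], 0.59), ([376.0, 175.3], 0.47)]
cap_top [([316.9, 295.1], 0.61), ([369.3, 245.6], 0.94), None]
lid_knob [([329.3, 57.4], 0.69), ([305.0, 268.6], 0.76), ([372.6, 248.5], 0.67)]
S lens [371.4349 223.6801] cap [370.459  244.8164] ptr z=.093 [388.4413 217.4149]
T lens [375.8004 191.3915] cap [373.2105 195.1144] ptr z=.093 [375.4307 175.9961]
```

View pics/c9.png

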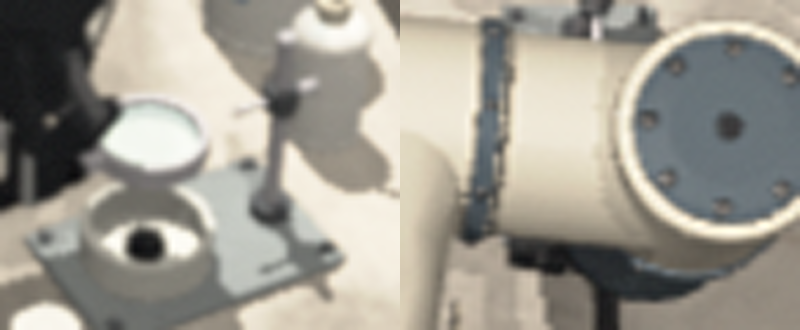

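The scene crop shows the loupe hovering level over the cap at (148,244), with the frame centre near (155,142). The pointer tip, at (236,113), matches the projection for z ≈ 0.093 m once the small camera offset is removed. The lens is at 0.092 m, so I'll nudge up 1 mm, settle and hand in.

Request:
drive_tool --targets '[[-1,[0,0,-1],[0,0,0]],[-1,[0,0,0],[0,0,0]],[-1,[0,0,0],[0,0,0]],[-1,[0,0,0],[0,0,0]],[-1,[0,0,0],[0,0,0]],[-1,[0,0,0],[0,0,0]]]'

```text
clock: 23.85
ee_pos: [0.5668, -0.2161, 0.0897]
orientation: [-0.0, -0.003, 1.0, 0.0]
ft_force: [-0.5, -0.3, -0.7]
width: 0.0125
grasp_force: 61.0
```

```bash
python3 -c "
from rig import *
s=sense();print(s['ee_pos'],s['qd'].round(3),s['grasp_force']);print(job_done())"
```

```text
[ 0.56684348 -0.21610732  0.0896725 ] [-0.001 -0.     0.001 -0.001 -0.     0.   ] 61.018556356430054
the job is handed in; nothing more can be done
None
```

I handed the job in at about 24 s (verdict not shown): the lid is knob up on the bench at about (0.46, -0.21), and the loupe is held still and level over the open pot, its frame at 0.093 m against a pointer tip measured at about 0.093 m, give or take 2–3 mm.

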